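# Snap the sprung guide roller into its stand

### The arm

A 6-joint arm with a two-finger parallel gripper is mounted at the origin on a cart in front of the work surface, level with it; the furniture and walls round the work are solid. World frame = base frame: x ahead of the robot, y to its left, z up, the work surface at z = 0. Lengths are in m, angles in rad, forces in N, time in s.
With the tool pointing down it reaches from about 0.4 to 0.825 m from the base axis. Payload 7 kg.
Tool frame: the origin (TCP) lies on the centre line of the jaws, within the pads' length; the fingertips stand 22 mm ahead of it and the grasp point (between the pads) lies 3 mm ahead of it; z points along the fingers, y is the direction in which the jaws open and shut (so a half turn about z gives the same grasp; the last joint's range is limited). The gripper opens to 88 mm and grips with 3 to 60 N. Pads are 19 mm wide; open, the fingers measure 130 mm over their backs; the gripper's body (78 mm by 193 mm) begins 47 mm behind the grasp point.
Start: joints at [1.589, 0.359, 0.012, 0, -1.224, -0.288], TCP at [0.18, 0.651, 0.249] pointing down, gripper open.
Joint ranges: [-3.07, 3.07], [-1.43, 2.12], [-1.02, 1.25], [-3.03, 1.67], [-3.05, -0], [-3.03, 3.03]. Speed limits (rad/s): [2.39, 2.39, 3.01, 3.14, 3.14, 3.14].

### API

Orientations are given as [roll, pitch, yaw] about the fixed x, y, z axes, in that order (R = Rz(yaw) Ry(pitch) Rx(roll)).
In Python, from station import arm gives the robot as it stands. The module is installed in compiled form; this text tells all that it offers.
- The arm moves only by the tool arm_command, never from a script. Its argument "motion" is a list of rows, each a list of 3 entries, a list of its own where there are three numbers: the shift along the tool's x, y, z in mm, then the turn, a rotation vector about the tool's x, y, z in degrees, then the opening, from 0 (shut) to 1 (fully open). In form: [[[tx, ty, tz], [wx, wy, wz], grip], ...]. A call has 1 to 20 rows; each row shifts and turns the commanded pose from where the row before left it, along the tool's axes as they then stand; what a row does not reach is not made up. A row lasts 1/12 s, in which the tool goes at most 41.7 mm and 7.16 degrees, less where a joint would pass 70% of its speed; a pose out of reach is approached as far as the arm can. A call is refused whole if a number of a shift passes 41.7 or a number of a turn 7.16, either way. A call with a gripper value outside its range is refused whole. The fingers move at their own pace and stop on an object; "newtons" is the grip in N (left out, the last holds). Time passes only in rows, so rows that do not move let the fingers close. It gives the time, the measured TCP pose, the force and the opening at its end, in the units of the state.
- arm.get_state(): the state, without advancing time (a new reading comes with each control period).
- arm.grab_frame(name): name is "scene" or "side" or "wrist"; returns the picture (480x640x3 uint8, red, green, blue); there is no depth.
- arm.camera_info(name): a dict with "fov_y" (degrees; the focal length in pixels is half the picture's height over the tangent of half this angle, whatever the lens; pixels are square), "cx", "cy" (the principal point, pixels), "view" (4x4, takes a point from world to camera coordinates); the wrist camera has in their place "tool_from_camera" (4x4, takes a point from camera to tool coordinates, whose origin is the TCP and whose axes are the flange's). Camera axes: x right, y down, z forward; pixel columns grow to the right and rows downward; lengths in m; the calibration is good to about 2 mm. A picture is of the moment at which its call begins: read the wrist's pose just before it. camera_info takes no time and is no camera call.
- arm.job_done(): hands the job in, once; it reports no verdict.
The state is a dict: "t": time; "q": joint angles; "qd": joint speeds; "joint_efforts": joint torques, N m; "eef_pos": TCP position; "ee_rot": TCP orientation; "force": force on the tool from outside, world axes, zero at the start; "moment": the same for the moment, N m; "width": finger opening in m.
Only numpy, scipy, OpenCV 4.12 (cv2) and the standard library are available. Lean on these libraries where they do the work, as an engineer would, in place of code of your own. Each camera call takes 0.05 s, during which the arm holds its last target. There are 200 camera calls.

### The job

Fit the loose guide roller into the two-cheeked stand: lay its longer, blunt journal in the open slot of the one cheek and press the end with the round-nosed pin down the ramp of the other cheek until the sprung pin is pushed in and springs out again into the recess below. Leave the roller lying level in the stand, with the pin fully out in its recess and the journal at the bottom of its slot, and do not knock over or shove the tape measure, the small carton or the folding magnifier.

Things in the scene. Friction and masses are not known exactly. Their poses are not given: they have to be found in the camera images.
- roller: Loose bare-metal guide roller, 150 to 200 g. Barrel 90 mm long, 28 mm thick over its middle 62 mm, ends rounded off to 18 mm; origin at its middle on the axis; own y is the axis. At +y a plain journal (10 mm thick, 20 mm long), at -y a thinner round-nosed sprung pin (9 mm, 14 mm long) from a dark collar. May be rolled to any angle about y. Starts in the rest, axis level, 45 mm above the worktop.
- pin (a joint): How far the sprung pin is pushed into the roller, m: 0 fully out, 0.010 fully in. The spring gives about 3.5 N at 0, 10.5 N at 0.010. Let go high in the stand, the journal drops in its slot and the pin stays up on the ramp, 15 to 25 mm too high; 4 to 12 N, applied slowly downwards on the barrel near that end, snaps it in; pressed only partly it stays too high, the pin still in.
- plain_end (a point): Centre of the end face of the plain journal, on the roller's axis, 65 mm from the roller's origin along its +y.
- pin_nose (a point): Tip of the sprung pin's round nose, on the roller's axis, 59 mm from the roller's origin along its -y while the pin is out.
- stand: Fixed stand: grey base plate 90 (x) by 180 mm (y), 10 mm thick, two bare-metal cheeks 46 mm wide (x), 82 mm high. Origin on the worktop on its middle line; y runs from cheek to cheek, z up. +y cheek spans y 46 to 60 mm, -y cheek y -52 to -74 mm (98 mm gap; the barrel has 8 mm end play). Roller home: its +y along the stand's +y, its axis 50 mm above the worktop, level.
- slot (a point): Middle of the +y cheek's thickness in its open slot, at the height of the roller's axis when home (50 mm). The slot takes the plain journal: 12 mm wide, floor 45 mm above the worktop, its top 16 mm widening like a funnel to 27 mm.
- recess (a point): Mouth of the recess in the -y cheek's inner face, at the pin axis' home height (50 mm). Recess 13 mm wide, 45.5 to 57 mm high, right through the cheek. Above it a channel of the same width (funnel on top) with a ramp that leans outward from y = -52 mm at height 60 to y = -64.5 mm at 82.
- rest: Fixed black rest, base 64 mm (x) by 84 mm (y) by 8 mm, with two V blocks 10 mm thick at y = -27 and +27 mm, their tops 42 mm above the worktop, that carry the roller's barrel; between them 44 mm of the barrel is free for the fingers. Origin on the worktop at the middle; y along the roller.
- tape_measure: Bystander: yellow pocket tape measure, 32x67x55 mm, origin at the centre of its underside.
- label_box: Bystander: small carton with a white lid, 43x67x49 mm, origin at the centre of its underside.
- pick_glass: Bystander: small black folding magnifier, 38x36x40 mm, origin at the centre of its underside.

How it is judged:
At the end, for the whole second after the job is handed in: The roller lies at rest between the cheeks: pin nose at least 3 mm inside the recess and out again to within 3 mm, journal in its slot, both ends within 5.5 mm of the home height, axis within 0.07 rad of the stand's y axis, bystanders not shoved (y of pin_nose in the frame of stand below -0.055 m and z of pin_nose in the frame of stand between 0.044 and 0.0555 m and z of plain_end in the frame of stand between 0.044 and 0.0555 m and y of plain_end in the frame of stand above 0.053 m and angle between the y axis of roller and the y axis of stand, either way round below 0.07 rad and value of joint pin below 0.003 m and linear speed of roller below 0.02 m/s); the robot touches nothing.
It fails at once if the tape measure is shoved by more than 30 mm (distance of tape_measure from where it was at the start of the episode above 0.03 m).
It fails at once if the carton is shoved by more than 30 mm (distance of label_box from where it was at the start of the episode above 0.03 m).
It fails at once if the magnifier is shoved by more than 30 mm (distance of pick_glass from where it was at the start of the episode above 0.03 m).
It fails at once if one of them is knocked over (angle between any of tape_measure, label_box, pick_glass's own z axis and vertical above 0.6 rad).
It also fails if it takes over 58 s, if anything falls off the work surface, if the arm or the gripper's body presses on something with over 40 N, if the wrist force passes 120 N, or if a joint passes its speed limit or range.

## Working session

There is one attempt and no reset: what is moved stays moved. The work goes in short steps, Python scripts to look and compute and a tool call to move; the robot and the scene stay as the last step left them, time stands still between calls to the robot, and variables do not carry over. Pictures are saved under pics/ and viewed, on a budget of 10 in all, crops included, one or two more only if the job needs it, and the job is handed in when it is done.

Besides the shell and the picture viewer there is one more tool, called after "Call:" as name(argument=value, ...) on one line, values as JSON. arm_command: Moves the arm, as the interface text tells. Its arguments: {"type":"object","properties":{"motion":{"type":"array","items":{"type":"array"}},"newtons":{"type":"number"}},"required":["motion"]}

```bash
mkdir -p pics
python3 - <<'E'
from station import arm
import cv2,numpy as np
np.set_printoptions(precision=4,suppress=True)
s=arm.get_state();print(s)
for n in("scene","side","wrist"):
    print(n,arm.camera_info(n))
    cv2.imwrite(f"pics/{n}0.png",arm.grab_frame(n)[:,:,::-1])
E
```

```text
{'t': 0.0, 'q': array([ 1.5891,  0.3594,  0.0111, -0.0004, -1.2241, -0.2881]), 'qd': array([-0.0009,  0.0003,  0.    ,  0.0007,  0.0001, -0.0001]), 'joint_efforts': array([ -0.0009, -58.2715,  29.3074,   6.9976,   0.007 ,  -0.0001]), 'eef_pos': array([0.1798, 0.6502, 0.2476]), 'ee_rot': array([ 3.1399, -0.0001, -0.2699]), 'force': array([ 0.1175,  0.5342, -0.1926]), 'moment': array([-0.0127, -0.0149,  0.0124]), 'width': 0.08764959309371413}
scene {'fov_y': 55.51417713996799, 'cx': 311.5798845303381, 'cy': 241.54684259077064, 'view': array([[-0.7511, -0.6602, -0.0019,  0.3259],
       [-0.5845,  0.6663, -0.4631,  0.4097],
       [ 0.307 , -0.3467, -0.8863,  0.7327],
       [ 0.    ,  0.    ,  0.    ,  1.    ]])}
side {'fov_y': 56.27424478950912, 'cx': 322.23666509238103, 'cy': 231.31663098781803, 'view': array([[-0.9729, -0.2307, -0.0178,  0.4964],
       [-0.0821,  0.4158, -0.9057,  0.1442],
       [ 0.2163, -0.8797, -0.4235,  0.8309],
       [ 0.    ,  0.    ,  0.    ,  1.    ]])}
wrist {'fov_y': 61.72042783397683, 'cx': 315.11921347919304, 'cy': 235.71313050199277, 'tool_from_camera': array([[-0.0002, -0.9687, -0.2481,  0.0653],
       [ 1.    , -0.0004,  0.0008, -0.0002],
       [-0.0009, -0.2481,  0.9687, -0.1364],
       [ 0.    ,  0.    ,  0.    ,  1.    ]])}
```

View pics/scene0.png

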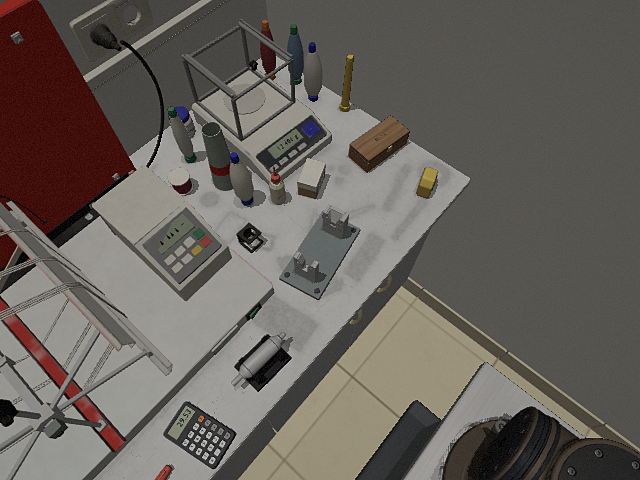

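View pics/side0.png

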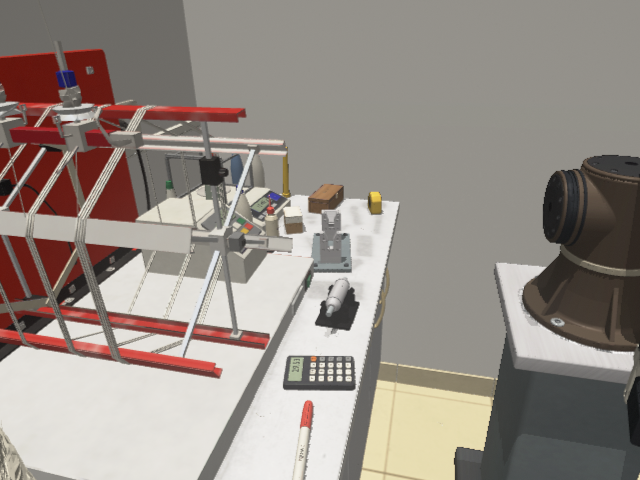

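The scene view shows the roller in its rest at (263,360), the stand with its cheeks at (337,222) and (306,268), the magnifier at (250,237), the carton at (312,178) and the tape at (428,181). The side view agrees with that layout: roller at (338,298), stand at (332,240).

```bash
cat > h.py <<'E'
from station import arm
import cv2,numpy as np
from scipy.spatial.transform import Rotation as R
np.set_printoptions(precision=4,suppress=True)
def cam(n,s=None):
    c=arm.camera_info(n); f=240/np.tan(np.radians(c['fov_y'])/2)
    K=np.array([[f,0,c['cx']],[0,f,c['cy']],[0,0,1]])
    if n=='wrist':
        s=s or arm.get_state()
        T=np.eye(4);T[:3,:3]=R.from_euler('xyz',s['ee_rot']).as_matrix();T[:3,3]=s['eef_pos']
        V=np.linalg.inv(T@c['tool_from_camera'])
    else: V=c['view']
    return K,V
def ray(n,uv,z,s=None):
    K,V=cam(n,s);W=np.linalg.inv(V)
    d=W[:3,:3]@np.linalg.inv(K)@[*uv,1];o=W[:3,3]
    return o+d*(z-o[2])/d[2]
def proj(n,p,s=None):
    K,V=cam(n,s);q=K@(V[:3,:3]@p+V[:3,3]);return q[:2]/q[2]
E
python3 - <<'E'
from h import *
for nm,uv,z in [("rollA",(287,336),.05),("rollB",(235,383),.05),("rest",(263,365),.03),("base1",(327,208),.01),("base2",(362,230),.01),("base3",(318,298),.01),("base4",(280,279),.01),("cheekfar",(337,214),.082),("cheeknear",(306,258),.082),("mag",(250,240),.02),("carton",(312,178),.03),("tape",(428,181),.03),("calc",(200,435),0),("slabedge",(272,288),0.05),("slabedge",(123,445),.05)]:
    print(nm,ray("scene",uv,z))
print("side",ray("side",(345,285),.045),ray("side",(331,313),.045),ray("side",(332,268),.01))
print(cam("scene")[0][0,0],np.linalg.inv(cam("scene")[1])[:3,3])
E
```

```text
rollA [0.4413 0.057  0.05  ]
rollB [0.4524 0.1739 0.05  ]
rest [0.4424 0.1194 0.03  ]
base1 [ 0.5753 -0.2107  0.01  ]
base2 [ 0.4857 -0.2178  0.01  ]
base3 [ 0.4563 -0.0442  0.01  ]
base4 [ 0.5385 -0.0248  0.01  ]
cheekfar [ 0.5245 -0.1778  0.082 ]
cheeknear [ 0.5069 -0.0677  0.082 ]
mag [ 0.6396 -0.0445  0.02  ]
carton [ 0.6413 -0.2374  0.03  ]
tape [ 0.4485 -0.396   0.03  ]
calc [0.4477 0.2719 0.    ]
slabedge [0.5238 0.0088 0.05  ]
slabedge [0.5173 0.3579 0.05  ]
side [0.4467 0.0804 0.045 ] [0.4533 0.1725 0.045 ] [ 0.4972 -0.0369  0.01  ]
456.0280405390486 [0.2593 0.1962 0.8397]
```

View pics/wrist0.png

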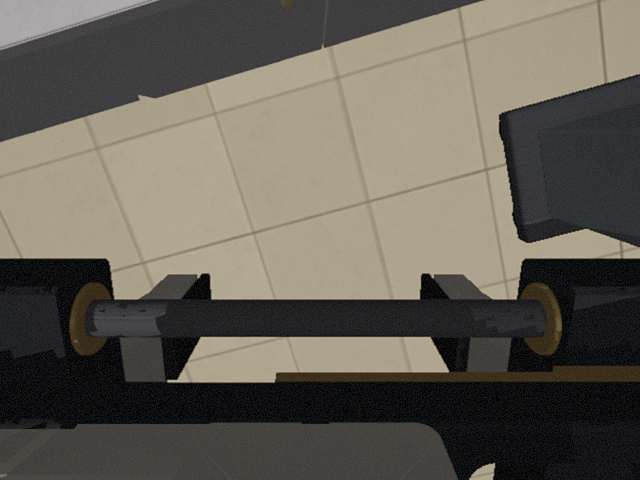

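The wrist view shows only the floor and the open fingers, since the arm is off to the side. The loom frame overhangs the slab, so I'll check where it is before moving.

Run:
```python
from h import *
def tri(a,b):
    P=[]
    for n in("scene","side"):
        K,V=cam(n);P.append(K@V[:3])
    X=cv2.triangulatePoints(P[0],P[1],np.array(a,float),np.array(b,float));X=(X[:3]/X[3]).ravel()
    return X,proj("scene",X)-a,proj("side",X)-b
for a,b in [((170,372),(290,243)),((125,440),(268,345)),((125,440),(220,372)),((272,288),(312,258)),((250,345),(345,288)),((210,465),(320,388)),((118,452),(222,372)),((170,372),(222,240))]:
    print(a,b,*tri(a,b))
for x in [(.44,.115,.3),(.51,-.12,.25),(.18,.65,.25)]: print(x,proj("scene",np.array(x)),proj("side",np.array(x)))
```

```text
(170, 372) (290, 243) [0.4977 0.2274 0.1984] [-1.8817 -1.4822] [2.2033 0.7893]
(125, 440) (268, 345) [0.5023 0.3406 0.1037] [0.3569 0.2913] [-0.5017 -0.1774]
(125, 440) (220, 372) [0.5448 0.356  0.0527] [-12.3807  -8.4722] [16.8463  5.5552]
(272, 288) (312, 258) [0.5252 0.0101 0.0554] [-1.2622 -1.0224] [1.4455 0.4661]
(250, 345) (345, 288) [0.4576 0.1131 0.0638] [7.2616 6.8098] [-9.3828 -3.139 ]
(210, 465) (320, 388) [ 0.4224  0.2957 -0.0041] [-9.8544 -7.4082] [13.9464  2.9943]
(118, 452) (222, 372) [0.5336 0.3707 0.0682] [-12.5177  -8.5869] [17.1572  5.628 ]
(170, 372) (222, 240) [0.5503 0.2409 0.1908] [-31.8932 -17.8998] [33.3294  9.3433]
(0.44, 0.115, 0.3) [245.7906 314.7262] [345.6818 156.8451]
(0.51, -0.12, 0.25) [325.4642 187.4387] [333.4255 148.3315]
(0.18, 0.65, 0.25) [  -7.9123 1073.0069] [712.0023 636.1046]
```

```bash
cat >> h.py <<'E'
def to(p,yaw=None):
    "tool-frame shift (mm) then turn (deg) to go to TCP p, tool straight down with yaw"
    s=arm.get_state();M=R.from_euler('xyz',s['ee_rot'])
    d=M.inv().apply(np.array(p)-s['eef_pos'])*1000
    w=np.zeros(3) if yaw is None else np.degrees((M.inv()*R.from_euler('xyz',[np.pi,0,yaw])).as_rotvec())
    print("shift mm",d.round(1),"|d|",np.linalg.norm(d).round(1),"then turn deg",w.round(2))
E
python3 - <<'E'
from h import *
to((.36,.2,.30),-1.571)
E
```

```text
shift mm [293.7 386.  -51.6] |d| 487.8 then turn deg [ 0.06 -0.05 74.55]
```

Call:
arm_command(motion=[[[22.6,29.7,-4],[0,0,0],0.7],[[22.6,29.7,-4],[0,0,0],0.7],[[22.6,29.7,-4],[0,0,0],0.7],[[22.6,29.7,-4],[0,0,0],0.7],[[22.6,29.7,-4],[0,0,0],0.7],[[22.6,29.7,-4],[0,0,0],0.7],[[22.6,29.7,-4],[0,0,0],0.7],[[22.6,29.7,-4],[0,0,0],0.7],[[22.6,29.7,-4],[0,0,0],0.7],[[22.6,29.7,-4],[0,0,0],0.7],[[22.6,29.7,-4],[0,0,0],0.7],[[22.6,29.7,-4],[0,0,0],0.7],[[22.6,29.7,-4],[0,0,0],0.7]])

```text
t: 1.23
eef_pos: [0.3602, 0.1982, 0.3009]
ee_rot: [-3.141, -0.0, -0.269]
force: [1.3, 0.4, 0.2]
width: 0.0614
```

Call:
arm_command(motion=[[[0,0,0],[0,0,6.78],0.7],[[0,0,0],[0,0,6.78],0.7],[[0,0,0],[0,0,6.78],0.7],[[0,0,0],[0,0,6.78],0.7],[[0,0,0],[0,0,6.78],0.7],[[0,0,0],[0,0,6.78],0.7],[[0,0,0],[0,0,6.78],0.7],[[0,0,0],[0,0,6.78],0.7],[[0,0,0],[0,0,6.78],0.7],[[0,0,0],[0,0,6.78],0.7],[[0,0,0],[0,0,6.78],0.7],[[0,0,0],[0,0,0],0.7],[[0,0,0],[0,0,0],0.7]])

```text
t: 2.32
eef_pos: [0.3601, 0.2, 0.3005]
ee_rot: [3.141, -0.0, -1.568]
force: [-0.0, 1.0, -0.2]
width: 0.0612
```

Run:
```python
from h import *
import json
s=arm.get_state();print(s['t'],s['eef_pos'],s['ee_rot'],s['q'],s['force'])
json.dump({k:np.array(s[k]).tolist() for k in('eef_pos','ee_rot')},open('w1.json','w'))
cv2.imwrite("pics/wrist1.png",arm.grab_frame("wrist")[:,:,::-1])
```

```text
2.3167 [0.3601 0.2    0.3005] [ 3.1414 -0.0001 -1.5678] [ 0.9913 -0.1296 -0.4337 -0.0001 -1.2668 -0.9882] [-0.0012  0.9726 -0.2243]
```

View pics/wrist1.png

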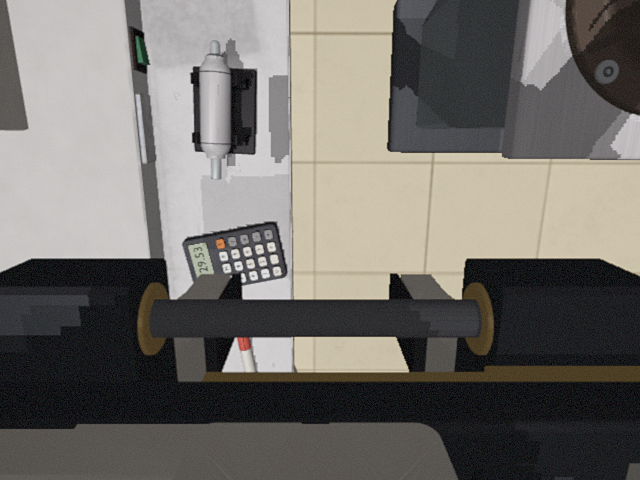

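The wrist view shows the roller at (215,110). Its short end (collar, rounded nose) is at the top at (214,41), toward world -y; the longer blunt journal ends at (216,179). An enlarged crop will confirm which end is which.

Run:
```python
from h import *
import json
s=json.load(open('w1.json'))
im=cv2.imread("pics/wrist1.png")
cv2.imwrite("pics/crop1.png",cv2.resize(im[30:190,170:270],None,fx=3.7,fy=3.7,interpolation=cv2.INTER_CUBIC))
for uv in [(214.5,40),(216,179),(215,56),(216,157),(199,110),(232,110)]: print(uv,ray('wrist',uv,.045,s))
```

```text
(214.5, 40) [0.4492 0.0533 0.045 ]
(216, 179) [0.4551 0.1773 0.045 ]
(215, 56) [0.4496 0.0666 0.045 ]
(216, 157) [0.4538 0.1563 0.045 ]
(199, 110) [0.4672 0.1133 0.045 ]
(232, 110) [0.4365 0.1132 0.045 ]
```

View pics/crop1.png

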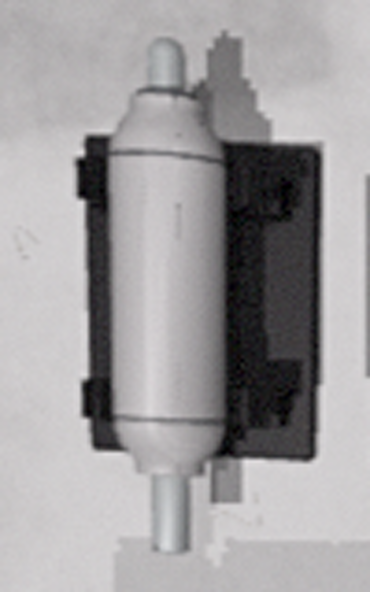

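The crop confirms it: the round-nosed pin with the dark collar is at the top (world -y) and the plain journal at the bottom (world +y). The roller origin is about (0.452, 0.112) and its axis is about (0.048, 1). I'll go above it now.

Run:
```python
from h import *
to((.4517,.106,.12),-1.619)
```

```text
shift mm [ 94.4 -91.3 180.5] |d| 223.2 then turn deg [ 0.01 -0.    2.96]
```

Call:
arm_command(motion=[[[23.6,-22.8,0],[0,0,0],0.7],[[23.6,-22.8,0],[0,0,0],0.7],[[23.6,-22.8,0],[0,0,0],0.7],[[23.6,-22.8,0],[0,0,0],0.7],[[0,0,10],[0,0,2.9],0.7],[[0,0,30],[0,0,0],0.7],[[0,0,30],[0,0,0],0.7],[[0,0,30],[0,0,0],0.7],[[0,0,30],[0,0,0],0.7],[[0,0,30],[0,0,0],0.7],[[0,0,20],[0,0,0],0.7],[[0,0,0],[0,0,0],0.7],[[0,0,0],[0,0,0],0.7]])

```text
t: 3.45
eef_pos: [0.4511, 0.1053, 0.1202]
ee_rot: [3.14, -0.002, -1.62]
force: [0.6, 0.6, 0.8]
width: 0.0612
```

Run:
```python
from h import *
to((.4517,.106,.048),-1.619)
```

```text
shift mm [-0.8 -0.7 72.2] |d| 72.2 then turn deg [ 0.1  -0.11 -0.04]
```

Call:
arm_command(motion=[[[-0.8,-0.7,12],[0,0,0],0.7],[[0,0,12],[0,0,0],0.7],[[0,0,12],[0,0,0],0.7],[[0,0,12],[0,0,0],0.7],[[0,0,12],[0,0,0],0.7],[[0,0,12],[0,0,0],0.7],[[0,0,0],[0,0,0],0.7],[[0,0,0],[0,0,0],0.2],[[0,0,0],[0,0,0],0.2],[[0,0,0],[0,0,0],0.2],[[0,0,0],[0,0,0],0.2],[[0,0,0],[0,0,0],0.2],[[0,0,0],[0,0,0],0.2]], newtons=25)

```text
t: 4.53
eef_pos: [0.4531, 0.1069, 0.0493]
ee_rot: [-3.139, 0.001, -1.621]
force: [0.8, -0.5, 0.3]
width: 0.0274
```

The grasp is firm (27.4 mm width). Next I'll lift, and work out a viewing pose for the stand.

Call:
arm_command(motion=[[[0,0,-10],[0,0,0],0.2],[[0,0,-20],[0,0,0],0.2],[[0,0,-30],[0,0,0],0.2],[[0,0,-30],[0,0,0],0.2],[[0,0,-30],[0,0,0],0.2],[[0,0,-30],[0,0,0],0.2],[[0,0,-30],[0,0,0],0.2],[[0,0,-30],[0,0,0],0.2],[[0,0,-30],[0,0,0],0.2],[[0,0,-20],[0,0,0],0.2],[[0,0,0],[0,0,0],0.2]])

```text
t: 5.45
eef_pos: [0.4536, 0.107, 0.3131]
ee_rot: [-3.135, 0.003, -1.622]
force: [1.7, 0.8, -1.1]
width: 0.0274
```

Run:
```python
from h import *
st=arm.get_state();print(st['eef_pos'],st['width'],st['force'])
for p in [(.5,.02,.33),(.48,.04,.33),(.5,.04,.31)]:
    s=dict(eef_pos=np.array(p),ee_rot=st['ee_rot'])
    print(p,[proj('wrist',np.array(c),s).round() for c in [(.5753,-.21,.01),(.4857,-.218,.01),(.456,-.044,.01),(.538,-.025,.01),(.5245,-.18,.082),(.507,-.06,.082)]])
to((.5,.04,.31),-1.62)
```

```text
[0.4536 0.107  0.3131] 0.02735276065709906 [ 1.6654  0.7709 -1.0602]
(0.5, 0.02, 0.33) [array([229., -32.]), array([318., -47.]), array([353., 132.]), array([279., 154.]), array([274., -30.]), array([303., 117.])]
(0.48, 0.04, 0.33) [array([207., -54.]), array([296., -69.]), array([334., 114.]), array([260., 136.]), array([249., -55.]), array([280.,  95.])]
(0.5, 0.04, 0.31) [array([222., -65.]), array([317., -81.]), array([354., 112.]), array([276., 135.]), array([270., -68.]), array([301.,  92.])]
shift mm [ 64.5 -49.8   3.2] |d| 81.6 then turn deg [-0.35  0.2  -0.09]
```

Call:
arm_command(motion=[[[30,0,-6],[0,0,0],0.2],[[30,0,-6],[0,0,0],0.2],[[30,0,-6],[0,0,0],0.2],[[30,0,-6],[0,0,0],0.2],[[10,0,0],[0,0,0],0.2],[[0,0,0],[0,0,0],0.2],[[0,0,0],[0,0,0],0.2],[[0,0,0],[0,0,0],0.2]])

```text
t: 6.12
eef_pos: [0.4451, -0.0231, 0.3319]
ee_rot: [3.141, 0.0, -1.622]
force: [-0.9, -0.2, -1.7]
width: 0.0272
```

Run:
```python
from h import *
import json
s=arm.get_state();print(s['t'],s['eef_pos'],s['ee_rot'],s['force'])
json.dump({k:np.array(s[k]).tolist() for k in('eef_pos','ee_rot')},open('w2.json','w'))
cv2.imwrite("pics/wrist2.png",arm.grab_frame("wrist")[:,:,::-1])
```

```text
6.1167 [ 0.4451 -0.0231  0.3319] [ 3.1405  0.     -1.6224] [-0.8914 -0.191  -1.6853]
```

View pics/wrist2.png

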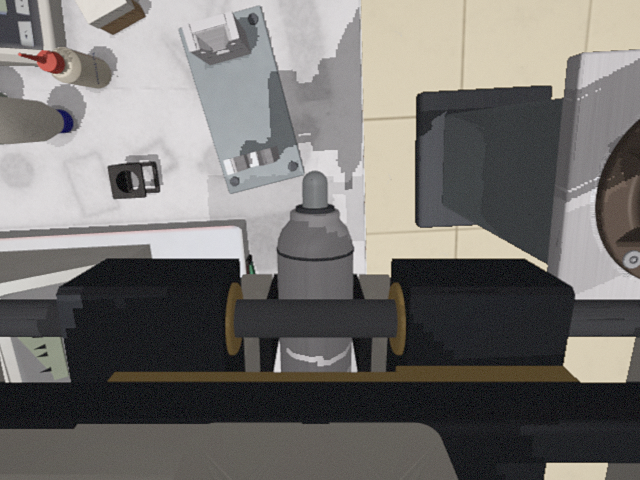

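The near cheek at (250,160) is thin with an open slot, so it is +y. The far one at (215,38) is thick with a ramp, so it is -y. The stand's +y therefore points roughly along world +y, and the pin already faces the right way. I'll enlarge the stand to measure it.

Run:
```python
from h import *
im=cv2.imread("pics/wrist2.png")
cv2.imwrite("pics/crop2.png",cv2.resize(im[0:200,165:315],None,fx=3,fy=3,interpolation=cv2.INTER_CUBIC))
```

```text
(no output)
```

View pics/crop2.png

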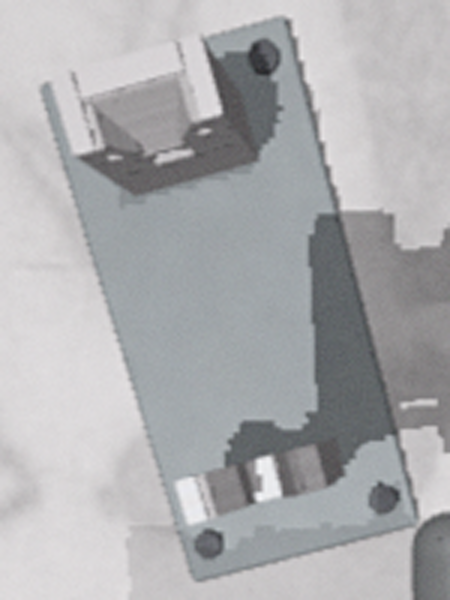

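```bash
cat > fit.py <<'E'
from h import *
import json
from scipy.optimize import least_squares
s=json.load(open('w2.json'))
K,V=cam('wrist',s)
obs=[((43,85),(.045,-.09,.01)),((288,16),(-.045,-.09,.01)),((415,520),(-.045,.09,.01)),((195,578),(.045,.09,.01)),
((80,157),(.023,-.052,.082)),((222,112),(-.023,-.052,.082)),((175,482),(.023,.046,.082)),((190,525),(.023,.06,.082)),((135,195),(.023,-.052,.01)),((257,160),(-.023,-.052,.01))]
uv=np.array([o[0] for o in obs])/3+[165-1/3,-1/3];P=np.array([o[1] for o in obs])
def f(p,full=False):
    W=R.from_euler('z',p[2]).apply(P)+[p[0],p[1],0]
    q=(K@(V[:3,:3]@W.T+V[:3,3:])).T
    r=q[:,:2]/q[:,2:]-uv
    return r if full else r.ravel()
r=least_squares(f,[.51,-.12,.15],loss='soft_l1')
print(r.x);print(f(r.x,True))
E
python3 fit.py
```

```text
[ 0.5152 -0.1193  0.2006]
[[-0.8484  3.9884]
 [ 0.4462  3.1546]
 [ 2.7626  5.3205]
 [ 0.3545  5.6488]
 [-2.0862 -1.3205]
 [ 0.1887 -0.4051]
 [-0.1314 -1.0213]
 [-0.6637 -0.9194]
 [-0.0027 -0.3868]
 [ 0.8958 -0.3974]]
```

```bash
sed -i 's/^def f(/P0=P.copy()\ndef f(/; s/    W=R/    P=P0.copy();P[:4,1]+=p[3]\n    W=R/; s/-.12,.15\]/-.12,.15,0]/' fit.py
cat >> fit.py <<'E'
x,y,a=r.x[:3]
M=R.from_euler('z',a)
for l in[(0,0,0),(0,.053,.05),(0,-.052,.05)]: print(l,M.apply(l)+[x,y,0])
print("yaw tool",-np.pi/2+a)
E
python3 fit.py
```

```text
[ 0.5148 -0.1187  0.2001 -0.0049]
[[-1.9409 -0.3633]
 [-0.4448 -1.2722]
 [ 1.9903  1.7065]
 [-0.5842  2.0874]
 [-1.5591 -0.5602]
 [ 0.7047  0.3903]
 [ 0.308  -0.341 ]
 [-0.2359 -0.2494]
 [ 0.4308  0.2441]
 [ 1.3221  0.261 ]]
(0, 0, 0) [ 0.5148 -0.1187  0.    ]
(0, 0.053, 0.05) [ 0.5043 -0.0667  0.05  ]
(0, -0.052, 0.05) [ 0.5251 -0.1696  0.05  ]
yaw tool -1.3706566964914189
```

Run:
```python
from h import *
c=arm.camera_info('wrist');K,_=cam('wrist');T=c['tool_from_camera']
im=cv2.cvtColor(cv2.imread("pics/wrist2.png"),cv2.COLOR_BGR2GRAY)
print(im[160:182,315]); print(im[190,292:336])
for uv in[(315,170),(302,190),(327,190),(278,255),(352,255)]:
    d=T[:3,:3]@np.linalg.inv(K)@[*uv,1];o=T[:3,3];print(uv,(o+d*(.0043-o[2])/d[2])*1000)
a=.2001;u=np.array([-np.sin(a),np.cos(a),0])
p=np.array([.5148,-.1187,0])+u*(-.0015-.0054)
for z in(.2,.095):to(p+[0,0,z],-np.pi/2+a)
```

```text
[216 215 212 214 215 215 214 216 219 221 173 110  96 107 112 117 117 124
 129 130 134 137]
[189 190 191 191 192 192 191 193 196 183 135  95 101 110 110 116 112 117
 121 119 122 123 133 129 130 126 118 123 117 119 116 116 110 106 103 139
 189 198 199 198 198 199 199 198]
(315, 170) [53.436   0.8409  4.3   ]
(302, 190) [46.4804 -3.7257  4.3   ]
(327, 190) [46.477   5.0536  4.3   ]
(278, 255) [ 22.647  -12.6977   4.3   ]
(352, 255) [22.6283 14.3701  4.3   ]
shift mm [ 98.9 -76.2 131.9] |d| 181.6 then turn deg [  0.05   0.   -14.38]
shift mm [ 98.9 -76.3 236.9] |d| 267.8 then turn deg [  0.05   0.   -14.38]
```

Call:
arm_command(motion=[[[19.8,-15.2,0],[0,0,0],0.2],[[19.8,-15.2,0],[0,0,0],0.2],[[19.8,-15.2,0],[0,0,0],0.2],[[19.8,-15.2,0],[0,0,0],0.2],[[19.8,-15.2,0],[0,0,0],0.2],[[0,0,10],[0,0,-7.1],0.2],[[0,0,30],[0,0,-7.1],0.2],[[0,0,30],[0,0,0],0.2],[[0,0,30],[0,0,0],0.2],[[0,0,30],[0,0,0],0.2],[[0,0,30],[0,0,0],0.2],[[0,0,30],[0,0,0],0.2],[[0,0,20],[0,0,0],0.2],[[0,0,0],[0,0,0],0.2],[[0,0,0],[0,0,0],0.2],[[0,0,0],[0,0,0],0.2]])

```text
t: 7.5
eef_pos: [0.5174, -0.1257, 0.1237]
ee_rot: [-3.14, -0.001, -1.373]
force: [0.9, -0.4, -1.2]
width: 0.0276
```

Run:
```python
from h import *
s=arm.get_state();print(s['t'],s['force'],s['moment'],s['width'])
a=.2001;u=np.array([-np.sin(a),np.cos(a),0])
p=np.array([.5148,-.1187,0])+u*(-.0015-.0055)
to(p+[0,0,.095],-np.pi/2+a)
cv2.imwrite("pics/side3.png",cv2.resize(arm.grab_frame("side")[180:290,250:410,::-1],None,fx=4,fy=4,interpolation=cv2.INTER_CUBIC))
```

```text
7.5 [ 0.9218 -0.4313 -1.1559] [ 0.0934 -0.0791  0.0457] 0.02755148506397884
shift mm [-0.4  1.2 28.7] |d| 28.7 then turn deg [-0.07 -0.04 -0.13]
```

View pics/side3.png

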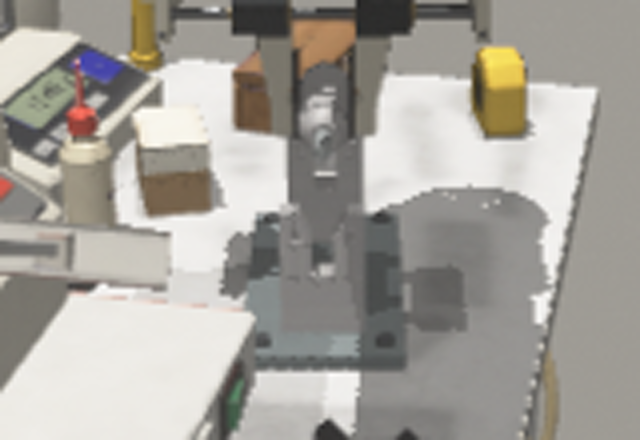

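The held roller (about (320,120) in the crop) is lined up above the slot (about (322,240)). I'll lower it into the funnels and watch the force.

Call:
arm_command(motion=[[[-0.4,0.8,5],[0,0,0],0.2],[[0,0,6],[0,0,0],0.2],[[0,0,6],[0,0,0],0.2],[[0,0,6],[0,0,0],0.2],[[0,0,5],[0,0,0],0.2],[[0,0,4],[0,0,0],0.2],[[0,0,4],[0,0,0],0.2],[[0,0,3],[0,0,0],0.2],[[0,0,3],[0,0,0],0.2],[[0,0,0],[0,0,0],0.2]])

```text
t: 8.38
eef_pos: [0.5151, -0.1259, 0.0799]
ee_rot: [3.141, 0.0, -1.374]
force: [0.2, 0.9, -1.7]
width: 0.0272
```

Call:
arm_command(motion=[[[0,0,1.5],[0,0,0],0.2],[[0,0,1.5],[0,0,0],0.2],[[0,0,1.5],[0,0,0],0.2],[[0,0,1.5],[0,0,0],0.2],[[0,0,0],[0,0,0],0.2],[[0,0,0],[0,0,0],0.2]])

```text
t: 8.88
eef_pos: [0.5163, -0.1256, 0.0749]
ee_rot: [-3.14, 0.0, -1.374]
force: [2.4, 5.5, 2.2]
width: 0.0276
```

Call:
arm_command(motion=[[[0,0,1.5],[0,0,0],0.2],[[0,0,1.5],[0,0,0],0.2],[[0,0,1.5],[0,0,0],0.2],[[0,0,1.5],[0,0,0],0.2],[[0,0,0],[0,0,0],0.2],[[0,0,0],[0,0,0],0.2]])

```text
t: 9.38
eef_pos: [0.5165, -0.1256, 0.0689]
ee_rot: [-3.139, -0.0, -1.374]
force: [2.0, 5.1, 2.1]
width: 0.0271
```

Spring force (about 5 N along +y) shows the pin is on the ramp, so I'll keep pressing slowly.

Call:
arm_command(motion=[[[0,0,1.5],[0,0,0],0.2],[[0,0,1.5],[0,0,0],0.2],[[0,0,1.5],[0,0,0],0.2],[[0,0,1.5],[0,0,0],0.2],[[0,0,0],[0,0,0],0.2],[[0,0,0],[0,0,0],0.2]])

```text
t: 9.88
eef_pos: [0.5167, -0.1258, 0.0636]
ee_rot: [-3.139, -0.001, -1.374]
force: [1.7, 4.9, 5.8]
width: 0.0274
```

Call:
arm_command(motion=[[[0,0,1.5],[0,0,0],0.2],[[0,0,1.5],[0,0,0],0.2],[[0,0,1.5],[0,0,0],0.2],[[0,0,1.5],[0,0,0],0.2],[[0,0,0],[0,0,0],0.2],[[0,0,0],[0,0,0],0.2]])

```text
t: 10.38
eef_pos: [0.5164, -0.1255, 0.057]
ee_rot: [-3.139, 0.0, -1.374]
force: [4.1, 5.1, -2.3]
width: 0.0275
```

Run:
```python
from h import *
s=arm.get_state();print(s['t'],s['eef_pos'],s['force'],s['moment'],s['width'])
```

```text
10.3833 [ 0.5164 -0.1255  0.057 ] [ 4.089   5.1181 -2.2638] [ 1.8561 -1.1275 -0.1235] 0.027492871833700933
```

Call:
arm_command(motion=[[[0,0,1],[0,0,0],0.2],[[0,0,1],[0,0,0],0.2],[[0,0,1],[0,0,0],0.2],[[0,0,0],[0,0,0],0.2],[[0,0,0],[0,0,0],0.2]])

```text
t: 10.8
eef_pos: [0.5164, -0.126, 0.0539]
ee_rot: [-3.14, -0.0, -1.374]
force: [5.3, 1.5, 1.4]
width: 0.0276
```

Run:
```python
from h import *
s=arm.get_state();print(s['t'],s['eef_pos'],s['force'],s['moment'],s['width'])
a=arm.grab_frame("wrist")[:,:,::-1];b=arm.grab_frame("scene")[170:310,240:400,::-1]
cv2.imwrite("pics/c4.png",np.hstack([cv2.resize(a[60:330,220:420],(400,540)),cv2.resize(b,(400,350),interpolation=cv2.INTER_CUBIC)[:540] if 0 else cv2.copyMakeBorder(cv2.resize(b,(400,350)),0,190,0,0,cv2.BORDER_CONSTANT)]))
```

```text
10.8 [ 0.5164 -0.126   0.0539] [5.345  1.5239 1.3966] [ 0.7368 -1.8046 -0.0815] 0.027562673227565056
```

View pics/c4.png

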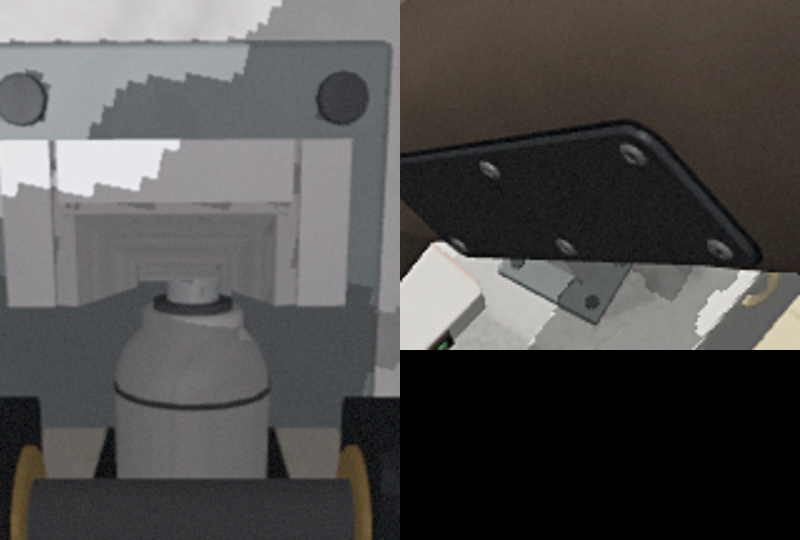

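The wrist view shows the pin entering the recess below the ramp, at crop (190,285), and the forces have fallen off. I'll release and rise straight up.

Call:
arm_command(motion=[[[0,0,0],[0,0,0],0.55],[[0,0,0],[0,0,0],0.55],[[0,0,0],[0,0,0],0.55],[[0,0,0],[0,0,0],0.55],[[0,0,0],[0,0,0],0.55],[[0,0,-5],[0,0,0],0.55],[[0,0,-15],[0,0,0],0.55],[[0,0,-30],[0,0,0],0.55],[[0,0,-30],[0,0,0],0.55],[[0,0,-30],[0,0,0],0.55],[[-20,0,-30],[0,0,0],0.55],[[-30,0,-20],[0,0,0],0.55],[[-30,0,0],[0,0,0],0.55],[[0,0,0],[0,0,0],0.55],[[0,0,0],[0,0,0],0.55]])

```text
t: 12.15
eef_pos: [0.4995, -0.0463, 0.2145]
ee_rot: [-3.14, 0.0, -1.372]
force: [-0.2, 0.4, -0.7]
width: 0.0483
```

Run:
```python
from h import *
import json
s=arm.get_state();print(s['t'],s['eef_pos'],s['ee_rot'],s['force'],s['width'])
json.dump({k:np.array(s[k]).tolist() for k in('eef_pos','ee_rot')},open('w5.json','w'))
a=arm.grab_frame("wrist")[:,:,::-1];b=arm.grab_frame("side")[:,:,::-1]
cv2.imwrite("pics/w5.png",a)
cv2.imwrite("pics/c5.png",np.hstack([cv2.resize(a[0:260,200:430],(510,577)),cv2.resize(b[200:280,300:340],(288,577),interpolation=cv2.INTER_CUBIC)]))
a=.2001
for l in [(0,-.060,.05),(0,.064,.05)]:
    p=R.from_euler('z',a).apply(l)+[.5148,-.1187,0]; print(l,proj('wrist',p,s),proj('side',p))
```

```text
12.15 [ 0.4995 -0.0463  0.2145] [-3.1402  0.0003 -1.3717] [-0.238   0.4316 -0.7295] 0.04831554930481739
(0, -0.06, 0.05) [312.7502  30.1504] [332.2131 223.7853]
(0, 0.064, 0.05) [313.1775 208.8621] [331.4885 247.2897]
```

View pics/c5.png

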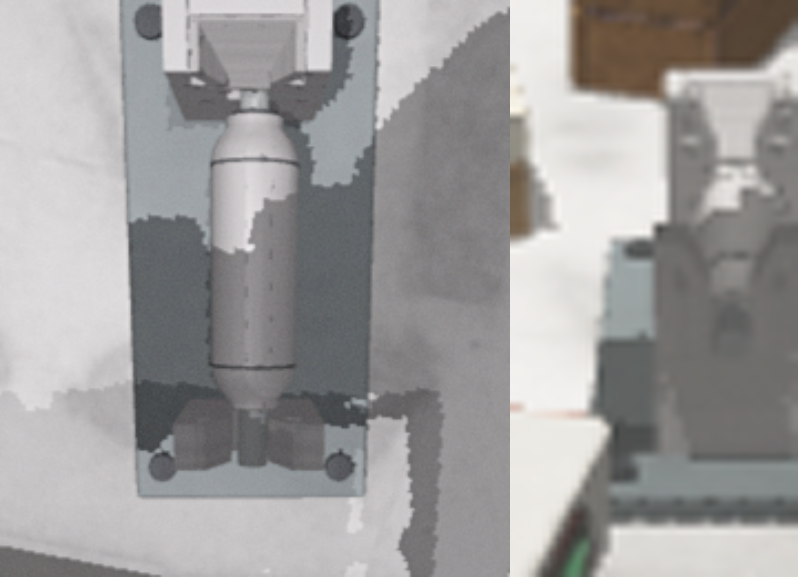

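Run:
```python
from h import *
import json
s=json.load(open('w5.json'))
M=R.from_euler('z',.2001);c=np.array([.5148,-.1187,0])
W=lambda l:M.apply(l)+c
for l in[(0,.060,.045),(0,.06,.05),(0,.064,.045),(0,.064,.055),(0,.06,.082)]: print('side',l,proj('side',W(l)))
for dz in(0,.006,.018):
  for o in(-.004,0.001):
    print(dz,o,'collar',proj('wrist',W((0,-.045+o,.05+dz*.9+.009)),s)[1],'ringP',proj('wrist',W((0,-.031+o,.05+dz*.75+.014)),s)[1],'ringJ',proj('wrist',W((0,.031+o,.05+dz*.25+.014)),s)[1],'jend',proj('wrist',W((0,.065+o,.055)),s)[1])
im=cv2.cvtColor(cv2.imread('pics/w5.png'),cv2.COLOR_BGR2GRAY)
print('col314',[(i,int(im[i,314])) for i in list(range(36,78))]);print([(i,int(im[i,314])) for i in list(range(158,216))])
```

```text
side (0, 0.06, 0.045) [331.5353 248.502 ]
side (0, 0.06, 0.05) [331.5145 246.4467]
side (0, 0.064, 0.045) [331.5094 249.3508]
side (0, 0.064, 0.055) [331.4675 245.2196]
side (0, 0.06, 0.082) [331.3794 233.0781]
0 -0.004 collar 44.809813863273234 ringP 66.05852108602758 ringJ 160.64768713489593 jend 206.11843318258627
0 0.001 collar 52.893243840898336 ringP 74.08621463988332 ringJ 167.831529834191 jend 212.70737225781892
0.006 -0.004 collar 43.0487288571509 ringP 64.94051314437482 ringJ 160.78827963531467 jend 206.11843318258627
0.006 0.001 collar 51.300201680283685 ringP 73.1059649049216 ringJ 168.00849402492972 jend 212.70737225781892
0.018 -0.004 collar 39.307962962316395 ringP 62.5894100835934 ringJ 161.07387231648602 jend 206.11843318258627
0.018 0.001 collar 47.91733953462995 ringP 71.04504637075749 ringJ 168.3679458744152 jend 212.70737225781892
col314 [(36, 154), (37, 160), (38, 166), (39, 144), (40, 97), (41, 101), (42, 169), (43, 178), (44, 198), (45, 205), (46, 204), (47, 205), (48, 152), (49, 101), (50, 119), (51, 194), (52, 208), (53, 203), (54, 197), (55, 193), (56, 190)
[... 208 characters left out ...]
), (76, 213), (77, 214)]
[(158, 143), (159, 142), (160, 140), (161, 144), (162, 142), (163, 142), (164, 146), (165, 87), (166, 93), (167, 132), (168, 139), (169, 138), (170, 135), (171, 132), (172, 132), (173, 133), (174, 129), (175, 124), (176, 122), (177, 123), (178, 120), (179, 126), (180, 127), (181, 129), (182, 134), (183, 138), (184, 118), (185, 125), (186, 133), (187, 132), (188, 109), (189, 97), (190, 98), (191, 99), (192, 99), (193, 100), (194, 98), (195, 98), (196, 99), (197, 95), (198, 94), (199, 97), (200, 99), (201, 97), (202, 100), (203, 93), (204, 98), (205, 99), (206, 97), (207, 97), (208, 93), (209, 93), (210, 121), (211, 148), (212, 152), (213, 152), (214, 154), (215, 152)]
```

The pictures show the roller seated: pin in the recess at crop (255,98), journal in the slot at (252,440). The ring spacing of 94.2 px matches a level axis (94.05 px predicted; 97.6 if the pin were still up). The journal's absolute height is less certain from the side view, so I'll touch the barrel near each end with closed fingers. This also seats it.

Run:
```python
from h import *
M=R.from_euler('z',.2001);c=np.array([.5148,-.1187,0])
to(M.apply((0,.02,.105))+c,-1.3707)
```

```text
shift mm [ 52.7  -1.  108.6] |d| 120.7 then turn deg [ 0.01 -0.   -0.17]
```

Call:
arm_command(motion=[[[26.3,-0.5,0],[0,0,0],0],[[26.3,-0.5,0],[0,0,0],0],[[0,0,20],[0,0,0],0],[[0,0,20],[0,0,0],0],[[0,0,20],[0,0,0],0],[[0,0,20],[0,0,0],0],[[0,0,15],[0,0,0],0],[[0,0,8],[0,0,0],0],[[0,0,4],[0,0,0],0],[[0,0,2],[0,0,0],0],[[0,0,0],[0,0,0],0],[[0,0,0],[0,0,0],0],[[0,0,0],[0,0,0],0]])

```text
t: 13.33
eef_pos: [0.5116, -0.0988, 0.1054]
ee_rot: [-3.14, -0.0, -1.374]
force: [-0.1, 0.4, -0.1]
width: 0.0002
```

Call:
arm_command(motion=[[[0,0,2],[0,0,0],0],[[0,0,2],[0,0,0],0],[[0,0,2],[0,0,0],0],[[0,0,0],[0,0,0],0],[[0,0,0],[0,0,0],0]])

```text
t: 13.75
eef_pos: [0.5109, -0.0989, 0.0984]
ee_rot: [3.141, -0.0, -1.374]
force: [0.3, -0.1, -0.4]
width: -0.0
```

Call:
arm_command(motion=[[[0,0,1],[0,0,0],0],[[0,0,1],[0,0,0],0],[[0,0,1],[0,0,0],0],[[0,0,0],[0,0,0],0],[[0,0,0],[0,0,0],0]])

```text
t: 14.17
eef_pos: [0.511, -0.0989, 0.0955]
ee_rot: [3.141, -0.0, -1.374]
force: [-0.6, 0.2, -0.3]
width: -0.0001
```

Call:
arm_command(motion=[[[0,0,1],[0,0,0],0],[[0,0,1],[0,0,0],0],[[0,0,1],[0,0,0],0],[[0,0,1],[0,0,0],0],[[0,0,0],[0,0,0],0],[[0,0,0],[0,0,0],0]])

```text
t: 14.67
eef_pos: [0.5109, -0.0989, 0.0915]
ee_rot: [3.141, -0.0, -1.374]
force: [0.6, 0.4, 0.2]
width: 0.0005
```

Call:
arm_command(motion=[[[0,0,1],[0,0,0],0],[[0,0,1],[0,0,0],0],[[0,0,1],[0,0,0],0],[[0,0,0],[0,0,0],0],[[0,0,0],[0,0,0],0]])

```text
t: 15.08
eef_pos: [0.511, -0.0989, 0.0885]
ee_rot: [3.141, 0.0, -1.374]
force: [-0.1, 0.2, 0.8]
width: 0.0003
```

Call:
arm_command(motion=[[[0,0,1],[0,0,0],0],[[0,0,1],[0,0,0],0],[[0,0,0],[0,0,0],0],[[0,0,0],[0,0,0],0]])

```text
t: 15.42
eef_pos: [0.5109, -0.0989, 0.0865]
ee_rot: [3.141, 0.0, -1.374]
force: [0.4, 0.5, -0.3]
width: 0.0002
```

Call:
arm_command(motion=[[[0,0,1],[0,0,0],0],[[0,0,0],[0,0,0],0],[[0,0,0.7],[0,0,0],0],[[0,0,0],[0,0,0],0]])

```text
t: 15.75
eef_pos: [0.5123, -0.0987, 0.0859]
ee_rot: [-3.139, -0.001, -1.374]
force: [-0.6, 2.0, 8.2]
width: 0.0002
```

Contact came at TCP z = 0.086 m, which is exactly the home height for the journal end. Next is the pin end.

Call:
arm_command(motion=[[[0,0,-8],[0,0,0],0],[[0,0,-2],[0,0,0],0],[[20,0,0],[0,0,0],0],[[22,0,0],[0,0,0],0],[[0,0,3],[0,0,0],0],[[0,0,3],[0,0,0],0],[[0,0,2],[0,0,0],0],[[0,0,0],[0,0,0],0],[[0,0,0],[0,0,0],0]])

```text
t: 16.5
eef_pos: [0.519, -0.1396, 0.0867]
ee_rot: [3.141, 0.0, -1.374]
force: [-0.1, 0.1, 0.4]
width: 0.0004
```

Call:
arm_command(motion=[[[0,0,1],[0,0,0],0],[[0,0,0],[0,0,0],0],[[0,0,0.7],[0,0,0],0],[[0,0,0],[0,0,0],0]])

```text
t: 16.83
eef_pos: [0.5199, -0.1397, 0.0858]
ee_rot: [-3.14, -0.0, -1.374]
force: [-0.6, 3.0, 5.6]
width: 0.0007
```

The pin end touches at the same height (0.086 m), so the roller is level and home. I'll retract and hand in.

Call:
arm_command(motion=[[[0,0,-5],[0,0,0],0],[[0,0,-20],[0,0,0],0],[[0,0,-30],[0,0,0],0],[[0,0,-30],[0,0,0],0],[[0,0,-30],[0,0,0],0],[[-30,0,-10],[0,0,0],0],[[-30,0,0],[0,0,0],0],[[-30,0,0],[0,0,0],0],[[0,0,0],[0,0,0],0],[[0,0,0],[0,0,0],0],[[0,0,0],[0,0,0],0]])

```text
t: 17.75
eef_pos: [0.5016, -0.0517, 0.2104]
ee_rot: [-3.141, -0.0, -1.373]
force: [-0.6, -0.1, 0.6]
width: 0.0007
```

Run:
```python
from h import *
s=arm.get_state();print(s['t'],s['eef_pos'],s['force'])
im=cv2.cvtColor(arm.grab_frame("wrist"),cv2.COLOR_RGB2GRAY)
c=int(round(proj('wrist',R.from_euler('z',.2001).apply((0,0,.064))+[.5148,-.1187,0],s)[0]))
g=im[:230,c].astype(int);d=[i for i in range(3,227) if g[i]<min(g[i-3],g[i+3])-30];print(c,d)
M=R.from_euler('z',.2001)
for o in(-.004,.001): print(o,[proj('wrist',M.apply((0,y+o,z))+[.5148,-.1187,0],s)[1].round(1) for y,z in((-.045,.059),(-.031,.064),(.031,.064))])
arm.job_done()
```

```text
17.75 [ 0.5016 -0.0517  0.2104] [-0.6172 -0.0871  0.5643]
314 [48, 56, 57, 58, 79, 80, 174]
-0.004 [np.float64(52.9), np.float64(74.4), np.float64(169.4)]
0.001 [np.float64(61.0), np.float64(82.4), np.float64(176.6)]
the job is handed in; nothing more can be done
```

The roller is in the stand, and I handed the job in at about 18 s. I gripped it by the barrel in its rest, carried it over the stand and lowered it with the journal in the slot and the pin on the ramp. I pressed down slowly at up to about 6 N at the readings I took. The force then fell away, as expected when the pin springs into the recess, and I let go.

**Checks that passed:**
- **Height and level:** closed fingers touched the barrel at both ends at TCP z ≈ 0.086 m, which is the home height.
- **Level in the pictures:** after release, the two ring marks on the barrel were 94.2 px apart, against 94.05 px predicted for a level roller and about 97.6 px if the pin were still up on the ramp. A last reading gave about the same, 94.5 px.
- **Pin and journal:** the wrist picture after release shows the pin in the recess and the journal in its slot. The roller sits about 1 mm toward the pin cheek along the axis. That puts the pin nose near y = -0.060 m if the pin is fully out, but its extension was not measured directly.
- **Arm:** it was clear of everything at the end.

**Check that disagreed:** a coarse side-camera reading put the journal about 3 px (roughly 6 mm) too high. The touch test contradicted it, so I went with the touch.

**Not checked:** I did not measure the tape measure, carton or magnifier again at the end. The arm was planned to stay clear of them, and I saw no unexpected contact forces.

I viewed 10 pictures.

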